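Make up the picnic boxes and the cheese plate

ROBOT

A 6-joint arm with a two-finger parallel gripper is mounted at the origin on the work surface. World frame = base frame: x ahead of the robot, y to its left, z up, the work surface at z = 0. Lengths are in m, angles in rad, forces in N, time in s.
With the tool pointing down it reaches from about 0.275 to 0.725 m from the base axis. Payload 15.9 kg.
Tool frame: the origin (TCP) lies midway between the tips of the shut fingers; the grasp point (between the pads) lies 19 mm behind it; x points along the fingers, y is the direction in which the jaws open and shut, and the axes are right-handed (so a half turn about x gives the same grasp; the last joint's range is limited). The gripper opens to 85 mm and grips with 20 to 120 N. Pads are 22 mm wide; open, the fingers measure 114 mm over their backs; the gripper's body (76 mm by 85 mm) begins 54 mm behind the grasp point. The pads swing forward as they close: fully open they stand 13 mm farther back than shut.
Start: joints at [-1.117, 0.213, -0.034, 1.323, 0, 1.571], TCP at [0.219, -0.449, 0.198] pointing down, gripper open.
Joint ranges: [-2.98, 2.98], [-0.74, 1.72], [-1.14, 1.35], [-2.1, 2.04], [-1.57, 1.44], [-3.14, 3.14]. Speed limits (rad/s): [1.89, 1.89, 2.39, 2.57, 3.14, 3.14].

INTERFACE

Orientations are given as [roll, pitch, yaw] about the fixed x, y, z axes, in that order (R = Rz(yaw) Ry(pitch) Rx(roll)).
In Python, from rig import r gives the robot as it stands. The module is installed in compiled form; this text tells all that it offers.
- The arm moves only by the tool move_arm, never from a script. Its argument "motion" is a list of rows, each a list of 4 numbers: the shift along the tool's x, y, z in cm, then the turn about the tool's x in degrees. A call has 1 to 5 rows; each row is the pose to reach, as a shift and turn from the pose commanded when the call began, along the tool's axes at that moment; what a row does not reach only later rows make up. A row lasts 1/8 s, in which the tool goes at most 62.5 mm and 10.7 degrees, less where a joint would pass 70% of its speed; a pose out of reach is approached as far as the arm can. A call with a gripper value outside its range is refused whole. "gripper" is the finger opening in cm, from 0 to 8.54, set as the call begins (left out, the last holds). The fingers move at their own pace and stop on an object; "squeeze" is the grip in N (left out, the last holds). Time passes only in rows, so rows that repeat a pose let the fingers close. It gives the time, the measured TCP pose, the force and the opening at its end, in the units of the state.
- r.get_obs(): the state, without advancing time (a new reading comes with each control period).
- r.grab_frame(name): name is "scene" or "top" or "wrist"; returns a dict with "pixels" (420x560x3 uint8, blue, green, red), "z_map" (420x560 float32, m along the optical axis (not along the pixel's ray), 0 where there is no reading), "vfov" (degrees; the focal length in pixels is half the picture's height over the tangent of half this angle, whatever the lens; pixels are square), "cx", "cy" (the principal point, pixels), "R" (3x3) and "t" (3): a world point X has camera coordinates R X + t. Camera axes: x right, y down, z forward; pixel columns grow to the right and rows downward; lengths in m; the calibration is good to about 2 mm. The wrist camera is an equidistant fisheye: a pixel r from the principal point sees the ray r / f radians off the axis. A picture is of the moment at which its call begins.
- r.finish_job(): hands the job in, once; it reports no verdict.
Trained networks look in the newest picture that a camera, given by its name, has taken for a name from the list of things; names that differ only in an ending like _2 or _b are one class to them, and where a whole thing is asked for, a point or a joint stands for the part that bears it (a point fixed in the world has none). Each returns a list of dicts, best first, with "confidence" (0 to 1); they miss things now and then, are a little off and sometimes report something else, mostly with a low value. They report only what shows in the picture. A call takes as long as a camera call.
- r.boxes_of(camera, name): "point" ([row, column] in pixels, amid what is visible of it).
- r.trace(camera, name): "region" (420x560 bool, what is visible of it) and "point" ([row, column] in pixels, amid what is visible of it).
The state is a dict: "time": time; "qpos": joint angles; "joint_velocities": joint speeds; "effort": joint torques, N m; "tool_pos": TCP position; "ee_rot": TCP orientation; "force": force on the tool from outside, world axes, zero at the start; "moment": the same for the moment, N m; "opening": finger opening in m.
Only numpy, scipy, OpenCV 4.12 (cv2) and the standard library are available. Lean on these libraries where they do the work, as an engineer would, in place of code of your own. Each camera call takes 0.05 s, during which the arm holds its last target. There are 200 camera calls.

TASK

Make up three kits on the kitchen counter: stand the lidded sauce pot and the pepper mill in the largest orange container, the egg cup and the salt shaker in the middle-sized one, and the bamboo toothpick holder on the flat of the blue plate beside the cheese. Everything must end standing upright on the floor of its container or plate; leave the mug and the smallest container where they are.

Things in the scene. Friction and masses are not known exactly. Their poses are not given: they have to be found in the camera images.
- sauce_pot: Small straight-sided steel sauce pot with its lid clipped on: round, 60 mm diameter, 66 mm tall to the lid plus a black lid knob 16 mm across and 10 mm high (76 mm in all); about 0.18 kg. One rigid piece. Origin at the centre of its underside, z up.
- pepper_mill: Dark wooden pepper mill, round: foot 50 mm diameter up to 32 mm, then a straight neck 42 mm diameter from 42 to 84 mm, domed top with a small 14 mm button, 100 mm tall in all; about 0.16 kg. Origin at the centre of its underside, z up.
- salt_shaker: Glass salt shaker with a steel cap, white salt inside: straight round body 42 mm diameter, 78 mm tall; about 0.13 kg. Origin at the centre of its underside, z up.
- egg_cup: White ceramic egg cup, empty: foot 42 mm diameter, thin 18 mm stem, straight-sided cup 47 mm outside diameter from 34 to 66 mm height (66 mm tall in all); about 0.09 kg. Origin at the centre of its underside, z up.
- toothpick_holder: Bamboo toothpick holder, a straight round tube 40 mm diameter and 60 mm tall with toothpicks standing about 8 mm out of the top middle; about 0.07 kg. Origin at the centre of its underside, z up.
- box_large: The largest of three open orange plastic containers, it stays where it is (does not slide): outside 105 mm (its x) by 150 mm (its y), 38 mm tall, walls and floor 3 mm thick. Origin at the centre of its underside, z up.
- box_medium: The middle-sized open orange plastic container, it does not slide: outside 90 mm (its x) by 125 mm (its y), 34 mm tall, walls and floor 3 mm thick. Origin at the centre of its underside, z up.
- plate: Round blue melamine plate, 170 mm over its sloping rim, 16 mm tall, does not slide. Its flat middle is 108 mm in diameter, 5 mm above the counter. A cheese block fixed on it (62 mm along the plate's y, top 33 mm above the counter) covers x from +13 to +53 mm; the free flat lies on the -x side, its middle at x = -24 mm, y = 0. Origin at the centre of its underside, z up.
- mug: Bystander: white ceramic mug, open, 74 mm diameter, 85 mm tall, with a handle on its +y side (reaching about 75 mm from its axis), standing among the stock. To be left where it is. Origin at the centre of its underside.
- box_small: Bystander: the smallest open orange plastic container, 75 mm by 100 mm, 30 mm tall, light and loose, standing empty at the left end. To be left where it is. Origin at the centre of its underside.

How it is judged:
By the outcome, as a careful person would: the job done as asked, in the order asked, and still so for the second after the job is handed in, with the robot touching nothing.
It also fails if it takes over 128 s, if anything falls off the work surface, if the arm or the gripper's body presses on something with over 40 N, if the wrist force passes 120 N, or if a joint passes its speed limit or range.

## Working session

There is one attempt and no reset: what is moved stays moved. The work goes in short steps, Python scripts to look and compute and a tool call to move; the robot and the scene stay as the last step left them, time stands still between calls to the robot, and variables do not carry over. Pictures are saved under pics/ and viewed, about 12 in all and at most 16, crops included, and the job is handed in when it is done.

Besides the shell and the picture viewer there is one more tool, called after "Request:" as name(argument=value, ...), one argument or row to a line, values as JSON. move_arm: Moves the arm, as the interface text tells. Its arguments: {"type":"object","properties":{"motion":{"type":"array","items":{"type":"array","items":{"type":"number"}}},"gripper":{"type":"number"},"squeeze":{"type":"number"}},"required":["motion"]}

```bash
mkdir -p pics
cat > h.py <<'E'
from rig import r
import numpy as np, cv2
def ray_pts(f,rows,cols):
    z=f["z_map"][rows,cols]; F=210/np.tan(np.radians(f["vfov"]/2))
    return z,F
def world(f,rows,cols,fish=False):
    rows=np.asarray(rows);cols=np.asarray(cols)
    z=f["z_map"][rows,cols]; F=210/np.tan(np.radians(f["vfov"]/2))
    u=cols-f["cx"];v=rows-f["cy"]
    if fish:
        rr=np.hypot(u,v)+1e-9;th=rr/F;k=np.tan(th)/rr
    else: k=1/F
    P=np.stack([u*k*z,v*k*z,z],-1)
    W=(P-f["t"])@f["R"]
    return W[z>0]
N=["sauce_pot","pepper_mill","salt_shaker","egg_cup","toothpick_holder","box_large","box_medium","plate","mug","box_small"]
def measure(cam,names=N,fr=None):
    f=fr or r.grab_frame(cam)
    for n in names:
        for d in r.trace(cam,n)[:2]:
            if d["confidence"]<.3: continue
            m=d["region"]; R,C=np.nonzero(m)
            W=world(f,R,C,cam=="wrist")
            if len(W)<10: continue
            zt=np.percentile(W[:,2],97); T=W[W[:,2]>zt-.012]
            q=lambda A:np.round(np.percentile(A,[1,99],axis=0)*1000).astype(int).tolist()
            (cx,cy),(w,h),a=cv2.minAreaRect((T[:,:2]*1000).astype(np.float32))
            print(n,round(d["confidence"],2),np.round(d["point"]),"ztop",round(zt*1000),"all",q(W),"rect",round(cx),round(cy),round(w),round(h),round(a))
    return f
E
python3 - <<'E'
from h import *
print(r.get_obs())
for c in ["scene","top"]:
    print(c);f=measure(c);cv2.imwrite(f"pics/{c}0.png",f["pixels"])
    print(f["vfov"],(-f["R"].T@f["t"]))
E
```

```text
{'time': 0.0, 'qpos': array([-1.11694855e+00,  2.13356241e-01, -3.50660143e-02,  1.32352191e+00,
       -3.06950175e-05,  1.57078712e+00]), 'joint_velocities': array([ 0.00088635,  0.00030131, -0.00031537, -0.00064668, -0.00010125,
       -0.00015122]), 'effort': array([ 7.89375117e-04, -6.86155272e+01,  4.87125778e+01,  1.72133016e-02,
       -1.04080202e-04,  1.43442122e-05]), 'tool_pos': array([ 0.21903138, -0.44903448,  0.19721341]), 'ee_rot': array([-1.54407023,  1.56964808,  2.05137943]), 'force': array([-0.58708759,  0.11970447,  0.26385478]), 'moment': array([-0.02152788, -0.00202466, -0.04272458]), 'opening': 0.0855566110186777}
scene
sauce_pot 0.75 [203. 294.] ztop 73 all [[422, 31, 3], [479, 88, 76]] rect 448 59 57 61 86
pepper_mill 0.78 [190. 248.] ztop 95 all [[307, -137, -1], [461, -53, 100]] rect 440 -77 36 32 69
salt_shaker 0.58 [199. 341.] ztop 79 all [[337, 174, -2], [429, 220, 79]] rect 407 200 40 41 38
egg_cup 0.6 [180. 213.] ztop 66 all [[387, -226, -1], [443, -182, 68]] rect 419 -204 50 43 19
toothpick_holder 0.75 [210. 392.] ztop 65 all [[390, 327, 1], [429, 36
[... 1146 characters left out ...]
58. 437.] ztop 84 all [[321, -386, -2], [420, -315, 85]] rect 383 -350 74 77 44
toothpick_holder 0.72 [250. 184.] ztop 67 all [[387, 329, 4], [424, 366, 68]] rect 406 349 37 38 39
box_large 0.92 [184. 393.] ztop 37 all [[517, -323, -4], [653, -162, 39]] rect 585 -242 150 106 70
box_medium 0.67 [177. 311.] ztop 33 all [[560, -77, -4], [678, 62, 35]] rect 619 -7 90 125 23
plate 0.85 [181. 222.] ztop 33 all [[515, 156, -1], [673, 315, 34]] rect 606 204 63 39 22
mug 0.6 [255. 435.] ztop 84 all [[319, -386, -2], [420, -316, 85]] rect 382 -348 71 81 48
box_small 0.65 [209. 157.] ztop 30 all [[472, 380, -4], [561, 490, 32]] rect 515 435 102 75 74
56.15646255290184 [0.45243676 0.05083101 1.14717888]
```

View pics/top0.png

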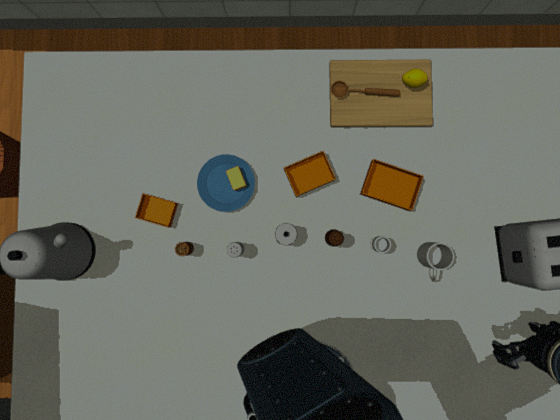

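View pics/scene0.png

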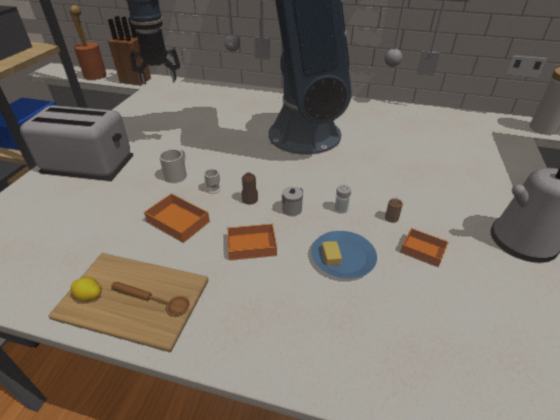

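The top view shows the stock row at about row 235–250: toothpick holder at column 184, salt 235, pot 287, mill 335, egg cup 382 and mug 437. The containers and plate sit above that row. The scene view agrees, so the low-confidence false hits (a pot on the mug, a mill on box_large) can be dropped. Next I compute the first moves.

```bash
cat >> h.py <<'E'
from scipy.spatial.transform import Rotation as Ro
def go(x,y,z,jaw=None,show=True):
    "shift/turn in tool axes from the present pose to TCP (mm) and jaw line angle (deg)"
    o=r.get_obs(); R=Ro.from_euler("xyz",o["ee_rot"]).as_matrix()
    d=R.T@(np.array([x,y,z])/1000-o["tool_pos"])*100
    a=np.degrees(np.arctan2(R[1,1],R[0,1])); t=0
    if jaw is not None: t=-((jaw-a+90)%180-90)   # tool x points down
    print("from",np.round(o["tool_pos"]*1000,1),"jaw",round(a,1),"q6",round(o["qpos"][5],2),"F",np.round(o["force"],1),"open",round(o["opening"]*1000,1),"t",round(o["time"],2)," GO",np.round(d,2),"turn",round(t,1))
P=lambda c,a,dx,dy:(c[0]+dx*np.cos(a)-dy*np.sin(a),c[1]+dx*np.sin(a)+dy*np.cos(a))
E
python3 - <<'E'
from h import *
R=Ro.from_euler("xyz",r.get_obs()["ee_rot"]).as_matrix();print(R.round(3))
go(447,61,170,-19.5)
L=((586,-243),np.radians(-19.5));M=((620,-9),np.radians(23.3));
print("pot",P(*L,0,31),"mill",P(*L,0,-36),"egg",P(*M,0,26),"salt",P(*M,0,-28.5),"tooth",P((593,234),np.radians(-67.5),-24,0))
E
```

```text
[[ 0.     0.438 -0.899]
 [ 0.    -0.899 -0.438]
 [-1.    -0.    -0.   ]]
from [ 219.2 -449.4  197.7] jaw -64.0 q6 1.57 F [-0.4 -0.  -1.2] open 85.2 t 1.1  GO [  2.77 -35.88 -42.85] turn -44.5
pot (np.float64(596.348012636247), np.float64(-213.77811377614248)) mill (np.float64(573.9829530675843), np.float64(-276.9350936793184)) egg (np.float64(609.7158169333629), np.float64(14.879605914920269)) salt (np.float64(631.2730468230445), np.float64(-35.17572186827799)) tooth (np.float64(583.8155976232379), np.float64(256.17310878027087))
```

Request:
move_arm(
  motion=[
    [1.3,-18,-21.4,-22],
    [1.3,-18,-21.4,-22],
    [1.3,-18,-21.4,-22],
    [1.3,-18,-21.4,-22],
    [1.3,-18,-21.4,-22],
  ],
)

```text
time: 1.72
tool_pos: [0.3332, -0.1914, 0.1848]
ee_rot: [2.364, 1.57, 0.062]
force: [0.1, -0.6, -0.7]
opening: 0.0854
```

```bash
python3 -c "
from h import *
go(447,61,170,-19.5)"
```

```text
from [ 333.2 -191.4  184.8] jaw -41.9 q6 1.78 F [ 0.1 -0.6 -0.7] open 85.4 t 1.73  GO [  1.49  -8.37 -26.39] turn -22.4
```

Request:
move_arm(
  motion=[
    [1.5,-8.4,-26.4,-22.4],
    [1.5,-8.4,-26.4,-22.4],
    [1.5,-8.4,-26.4,-22.4],
    [1.5,-8.4,-26.4,-22.4],
    [1.5,-8.4,-26.4,-22.4],
  ],
)

```text
time: 2.35
tool_pos: [0.4475, 0.0615, 0.1694]
ee_rot: [-2.731, 1.571, 1.642]
force: [0.4, -1.0, 0.4]
opening: 0.0854
```

```bash
python3 -c "
from h import *
go(447,61,100,-19.5)
f=measure('wrist',N[:5]);cv2.imwrite('pics/w1.png',f['pixels'])
print(f['R'].round(2),-f['R'].T@f['t'])"
```

```text
from [447.5  61.5 169.4] jaw -19.4 q6 2.05 F [ 0.4 -1.   0.4] open 85.4 t 2.35  GO [ 6.94 -0.03  0.06] turn 0.1
sauce_pot 0.59 [195. 274.] ztop 76 all [[419, 34, 10], [475, 90, 77]] rect 446 61 59 59 1
pepper_mill 0.8 [310. 303.] ztop 98 all [[405, -98, 0], [458, -51, 100]] rect 456 -11 153 40 71
salt_shaker 0.6 [ 71. 178.] ztop 79 all [[386, 180, 5], [425, 219, 80]] rect 405 201 40 41 30
[[ 0.94 -0.33 -0.  ]
 [-0.32 -0.91  0.27]
 [-0.09 -0.25 -0.96]] [0.46890904 0.12525017 0.34569105]
```

View pics/w1.png

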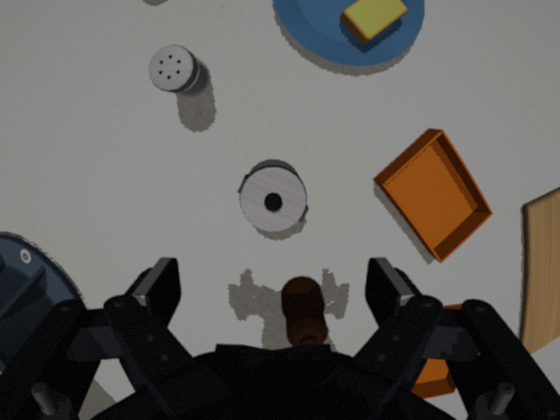

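The wrist view has the pot at pixel (202, 273), midway between the jaws, and measures it at (446, 61) with its top at 76. That agrees with the fixed cameras, so I descend and grip.

Request:
move_arm(
  motion=[
    [5,0,0,0],
    [10,0,0,0],
    [14.2,0,0,0],
    [14.2,0,0,0],
  ],
)

```text
time: 3.15
tool_pos: [0.4445, 0.0575, 0.0261]
ee_rot: [-1.086, 1.566, -3.0]
force: [-0.3, -0.4, 0.0]
opening: 0.0852
```

Request:
move_arm(
  motion=[
    [0,0,0,0],
    [0,0,0,0],
    [0,0,0,0],
    [0,0,0,0],
    [0,0,0,0],
  ],
  gripper=4.5,
  squeeze=40,
)

```text
time: 3.78
tool_pos: [0.4487, 0.0586, 0.0301]
ee_rot: [1.933, 1.567, 0.02]
force: [-3.5, -3.0, 21.9]
opening: 0.0453
```

```bash
python3 -c "
from h import *
go(596.3,-213.8,150,-19.5)"
```

```text
from [448.7  58.6  30.1] jaw -19.6 q6 2.04 F [-3.5 -3.  21.9] open 45.3 t 3.77  GO [-11.93  23.09  20.69] turn -0.1
```

```bash
python3 -c "
from h import *
a=r.grab_frame('wrist')['pixels']
b=measure('scene',['sauce_pot'])['pixels'][120:260,200:400]
o=r.get_obs();print(o['force'],o['opening'],o['tool_pos'])
cv2.imwrite('pics/w2.png',np.hstack([cv2.resize(a,(373,280)),cv2.resize(b,(400,280),interpolation=cv2.INTER_CUBIC)]))"
```

```text
sauce_pot 0.89 [206. 293.] ztop 73 all [[428, 32, 0], [479, 88, 76]] rect 453 66 44 60 68
[-3.8455555  -3.57433434 21.80504463] 0.044995749787729356 [0.44868187 0.05862134 0.0301076 ]
```

View pics/w2.png

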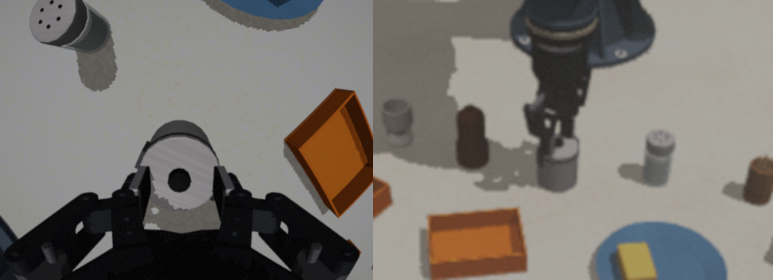

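```bash
python3 -c "
from h import *
f=measure('wrist',['sauce_pot'])
d=r.trace('wrist','sauce_pot')[0]['region'];R,C=np.nonzero(d)
W=world(f,R,C,True)*1000
for lo,hi in [(70,80),(63,69),(40,60),(5,35)]:
  T=W[(W[:,2]>lo)&(W[:,2]<hi)]
  if len(T): print(lo,len(T),np.percentile(T,[2,50,98],axis=0).round().tolist())
T=W[(W[:,2]>60)&(W[:,2]<70)]; print(np.linalg.lstsq(np.c_[T[:,:2]-T[:,:2].mean(0),np.ones(len(T))],T[:,2],rcond=None)[0], cv2.minEnclosingCircle(T[:,:2].astype(np.float32)))
go(446,61,27,-19.5)"
```

```text
sauce_pot 0.77 [246. 270.] ztop 76 all [[422, 34, 3], [475, 90, 77]] rect 447 61 60 56 89
70 995 [[439.0, 55.0, 71.0], [447.0, 62.0, 76.0], [454.0, 69.0, 77.0]]
63 9069 [[423.0, 35.0, 65.0], [449.0, 66.0, 66.0], [472.0, 88.0, 67.0]]
40 869 [[429.0, 65.0, 41.0], [456.0, 88.0, 52.0], [476.0, 91.0, 60.0]]
5 720 [[430.0, 67.0, 6.0], [457.0, 88.0, 22.0], [475.0, 90.0, 34.0]]
[-5.13259361e-03 -8.42679929e-03  6.59504364e+01] ((446.5595703125, 60.81171417236328), 32.53545379638672)
from [448.7  58.6  30.1] jaw -19.6 q6 2.04 F [-2.3 -2.8 21.9] open 44.9 t 4.08  GO [ 0.31 -0.34 -0.13] turn -0.1
```

```bash
python3 -c "
from h import *
f=r.grab_frame('wrist')
for R,C in [(255,210),(260,218),(280,212),(300,205),(255,330),(260,335),(285,330),(310,345),(340,290)]:
  print(R,C,(world(f,[R],[C],True)*1000).round())
cv2.imwrite('pics/w3.png',cv2.resize(f['pixels'][200:340,160:380],(770,490),interpolation=cv2.INTER_CUBIC))"
```

```text
255 210 [[425.  78.  76.]]
260 218 [[430.  77.  82.]]
280 212 [[430.  76.  99.]]
300 205 [[426.  73. 106.]]
255 330 [[475.  61.  77.]]
260 335 [[476.  61.  83.]]
285 330 [[471.  57.  95.]]
310 345 [[472.  68. 130.]]
340 290 [[428. -38.  -2.]]
```

View pics/w3.png

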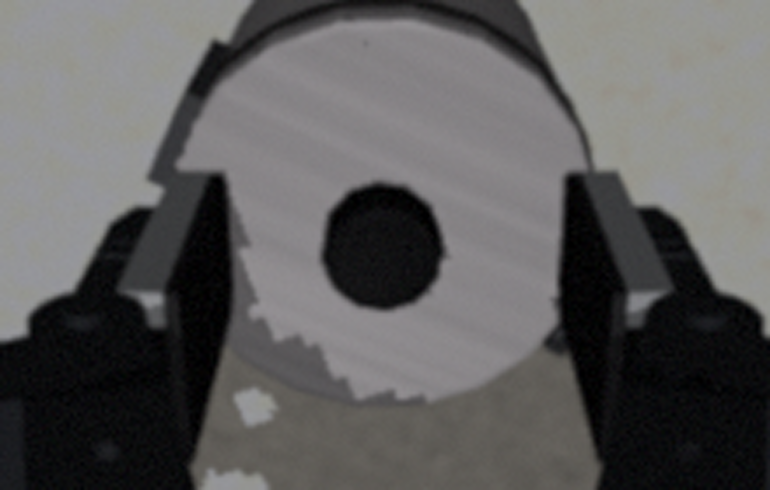

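```bash
python3 -c "
from h import *
f=r.grab_frame('wrist')
R,C=np.mgrid[200:420,60:480];R=R.ravel();C=C.ravel()
k=f['z_map'][R,C]>0
W=world(f,R,C,True)*1000;R=R[k];C=C[k]
o=r.get_obs();T=Ro.from_euler('xyz',o['ee_rot']).as_matrix()
L=(W-o['tool_pos']*1000)@T
s=(abs(L[:,1])>10)&(abs(L[:,1])<60)&(abs(L[:,2])<20)&(L[:,0]<-38)
for lo in range(-120,10,8):
  q=(L[:,0]>lo)&(L[:,0]<lo+8)&(abs(L[:,2])<25)&(abs(L[:,1])<70)
  if q.any():
    for sg in(-1,1):
      A=L[q&(sg*L[:,1]>0)]
      if len(A): print(lo,sg,len(A),np.percentile(A,[3,50,97],axis=0)[:,1:].round().T.tolist())
"
```

```text
-120 -1 3692 [[-59.0, -22.0, -1.0], [-18.0, -12.0, 7.0]]
-120 1 3443 [[1.0, 21.0, 55.0], [-18.0, -12.0, 8.0]]
-112 -1 2937 [[-60.0, -48.0, -4.0], [-18.0, -11.0, 10.0]]
-112 1 2875 [[3.0, 46.0, 57.0], [-18.0, -12.0, 10.0]]
-104 -1 1439 [[-58.0, -48.0, -20.0], [-18.0, -12.0, 11.0]]
-104 1 1426 [[18.0, 46.0, 56.0], [-17.0, -12.0, 11.0]]
-96 -1 2747 [[-56.0, -45.0, -26.0], [-13.0, -4.0, 9.0]]
-96 1 2752 [[24.0, 43.0, 54.0], [-13.0, -4.0, 9.0]]
-88 -1 988 [[-54.0, -38.0, -25.0], [-14.0, -12.0, -7.0]]
-88 1 985 [[23.0, 35.0, 52.0], [-14.0, -12.0, -7.0]]
-80 -1 533 [[-43.0, -25.0, -24.0], [-13.0, -8.0, 7.0]]
-80 1 522 [[21.0, 23.0, 40.0], [-13.0, -7.0, 7.0]]
-72 -1 400 [[-35.0, -24.0, -23.0], [-12.0, -8.0, 9.0]]
-72 1 397 [[21.0, 22.0, 33.0], [-12.0, -8.0, 10.0]]
-64 -1 395 [[-37.0, -26.0, -23.0], [-12.0, -7.0, 9.0]]
-64 1 397 [[21.0, 23.0, 34.0], [-12.0, -7.0, 9.0]]
-56 -1 347 [[-36.0, -25.0, -23.0], [-11.0, -7.0, 9.0]]
-56 1 360 [[21.0, 23.0, 34.0], [-11.0, -7.0, 9.0]]
-48 -1 978 [[-34.0, -7.0, -0.0], [-11.0, -4.0, 6.0]]
-48 1 550 [[0.0, 21.0, 33.0], [-11.0, -5.0, 7.0]]
-40 -1 4345 [[-29.0, -15.0, -1.0], [-24.0, -8.0, 23.0]]
-40 1 3885 [[1.0, 11.0, 22.0], [-23.0, -4.0, 22.0]]
-32 -1 69 [[-28.0, -26.0, -21.0], [-25.0, -21.0, -20.0]]
-32 1 85 [[15.0, 21.0, 26.0], [-25.0, -19.0, -8.0]]
-24 -1 41 [[-29.0, -27.0, -21.0], [-25.0, -21.0, -20.0]]
-24 1 21 [[15.0, 17.0, 20.0], [-25.0, -23.0, -20.0]]
-16 -1 39 [[-28.0, -25.0, -21.0], [-24.0, -22.0, -20.0]]
-16 1 32 [[15.0, 18.0, 23.0], [-25.0, -23.0, -16.0]]
-8 -1 23 [[-27.0, -23.0, -21.0], [-25.0, -23.0, -18.0]]
-8 1 35 [[14.0, 18.0, 23.0], [-25.0, -23.0, -16.0]]
0 -1 14 [[-28.0, -25.0, -22.0], [-24.0, -22.0, -18.0]]
0 1 20 [[16.0, 20.0, 23.0], [-23.0, -20.0, -16.0]]
8 -1 8 [[-30.0, -28.0, -26.0], [-20.0, -18.0, -15.0]]
8 1 9 [[19.0, 21.0, 23.0], [-21.0, -19.0, -15.0]]
```

```bash
python3 -c "
from h import *
f=r.grab_frame('wrist');o=r.get_obs()
T=Ro.from_euler('xyz',o['ee_rot']).as_matrix();c=-f['R'].T@f['t']
print('cam in tool now',T.T@(c-o['tool_pos'])*1000)
T=Ro.from_euler('xyz',[-2.731,1.571,1.642]).as_matrix()
print('cam in tool w1',T.T@(np.array([.46890904,.12525017,.34569105])-[.4475,.0615,.1694])*1000)
print(o['qpos'],o['effort'],o['force'],o['moment'])
t=r.grab_frame('top');print(t['z_map'].min())
s=r.grab_frame('scene');cv2.imwrite('pics/s2.png',cv2.resize(s['pixels'][100:240,200:380],(720,560),interpolation=cv2.INTER_CUBIC))"
```

```text
cam in tool now [-176.2457805    -1.03865464  -67.31469633]
cam in tool w1 [-176.30368743   -1.02096867  -67.20813122]
[ 1.30253233e-01  2.18005536e-01 -4.71829931e-01  8.76920895e-01
 -4.25537340e-04  2.04313189e+00] [  0.98602451 -53.71496558  37.63212919  -2.2513023    0.52917168
   0.09183798] [-3.33322703 -2.81210654 23.07404243] [-0.45644555  1.19688997  0.06309182]
0.0
```

View pics/s2.png

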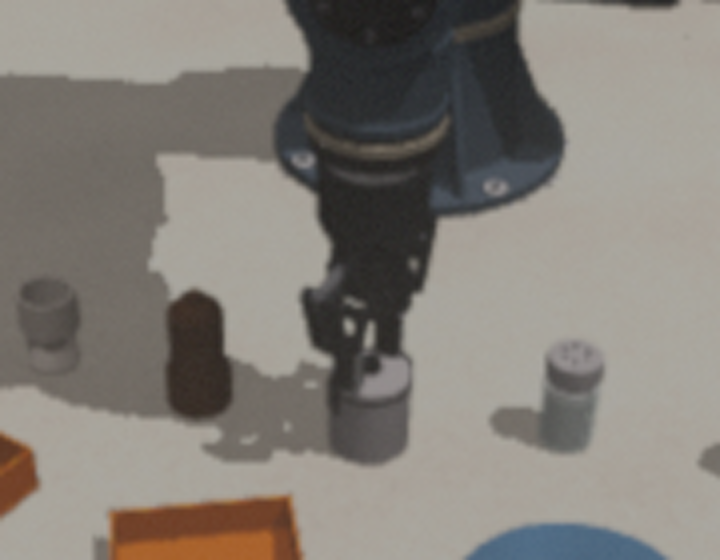

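The fingertips are resting on the lid: they end about 36 mm behind the reported TCP at 45 mm opening, as both the wrist depth and the scene view show. I'll treat the tool as about 30 mm shorter than stated, raise, reopen and grasp lower.

Request:
move_arm(
  motion=[
    [-4,0,0,0],
    [-4,0,0,0],
    [-4,0,0,0],
    [-4,0,0,0],
    [-4,0,0,0],
  ],
  gripper=8.5,
)

```text
time: 4.95
tool_pos: [0.4465, 0.0586, 0.0672]
ee_rot: [-1.1, 1.57, -3.013]
force: [-0.7, 0.8, 0.0]
opening: 0.0852
```

```bash
cat >> h.py <<'E'
def tips():
    f=r.grab_frame('wrist');o=r.get_obs();R,C=np.mgrid[200:420,0:560]
    L=(world(f,R.ravel(),C.ravel(),True)-o['tool_pos'])@Ro.from_euler('xyz',o['ee_rot']).as_matrix()*1000
    for sg in (-1,1):
        w=sg*L[:,1]; h=o['opening']*500
        A=L[(w>h-5)&(w<h+18)&(abs(L[:,2])<14)&(L[:,0]>-115)&(L[:,0]<-5)]
        print("finger",sg,len(A),"tip x",np.percentile(A[:,0],[50,90,97,99.5]).round(1),"inner y",np.percentile(A[A[:,0]>-75][:,1]*sg,2).round(1) if (A[:,0]>-75).any() else None)
E
python3 -c "
from h import *
tips();measure('wrist',['sauce_pot'])
go(446.6,61.2,-4,-19.5)"
```

```text
finger -1 4888 tip x [-90.8 -58.4 -51.7 -47.8] inner y 43.2
finger 1 5697 tip x [-94.8 -59.6 -52.1 -47.9] inner y 41.0
sauce_pot 0.87 [229. 273.] ztop 76 all [[419, 34, 11], [475, 90, 77]] rect 447 61 59 59 90
from [446.7  58.6  67.4] jaw -19.6 q6 2.04 F [-0.4  0.6 -0.3] open 85.0 t 5.1  GO [ 7.14 -0.09 -0.25] turn -0.1
```

Fully open, the tips end 47 mm behind the reported TCP, against the stated 13 mm, so the tool error is about 34 mm along its axis. I descend to suit.

Request:
move_arm(
  motion=[
    [3,0,-0.2,0],
    [5.5,0,-0.2,0],
    [7.1,0,-0.2,0],
    [7.1,0,-0.2,0],
    [7.1,0,-0.2,0],
  ],
)

```text
time: 5.72
tool_pos: [0.4479, 0.0605, -0.0027]
ee_rot: [2.024, 1.57, 0.111]
force: [-0.1, -0.7, 0.1]
opening: 0.0848
```

Request:
move_arm(
  motion=[
    [0,0,0,0],
    [0,0,0,0],
    [0,0,0,0],
    [0,0,0,0],
    [0,0,0,0],
  ],
  gripper=4.5,
  squeeze=40,
)

```text
time: 6.35
tool_pos: [0.448, 0.0605, -0.0025]
ee_rot: [2.037, 1.57, 0.124]
force: [0.4, -0.6, 8.9]
opening: 0.0595
```

Request:
move_arm(
  motion=[
    [0,0,0,0],
  ],
)

```text
time: 6.48
tool_pos: [0.448, 0.0606, -0.0025]
ee_rot: [2.067, 1.57, 0.155]
force: [-2.7, 0.1, 9.2]
opening: 0.0591
```

```bash
python3 -c "
from h import *
go(596.3,-213.8,125,-19.5)"
```

```text
from [448.   60.6  -2.5] jaw -19.6 q6 2.05 F [-2.7  0.1  9.2] open 59.1 t 6.47  GO [-12.74  23.19  20.87] turn -0.1
```

Request:
move_arm(
  motion=[
    [-3,0,0,0],
    [-8,0,0,0],
    [-12.7,0,0,0],
    [-12.7,4,3.6,0],
    [-12.7,8,7.2,0],
  ],
)

```text
time: 7.1
tool_pos: [0.4998, -0.0351, 0.1248]
ee_rot: [1.852, 1.569, -0.059]
force: [0.8, 1.1, -1.6]
opening: 0.0588
```

Request:
move_arm(
  motion=[
    [0,4,3.6,0],
    [0,8,7.2,0],
    [0,12,10.8,0],
    [0,15.2,13.7,0],
    [0,15.2,13.7,0],
  ],
)

```text
time: 7.72
tool_pos: [0.5964, -0.2167, 0.1229]
ee_rot: [-0.855, 1.57, -2.77]
force: [0.2, 0.4, -1.2]
opening: 0.0588
```

```bash
python3 -c "
from h import *
go(596.3,-213.8,125,-19.5)
f=measure('wrist',['sauce_pot','box_large','egg_cup']);cv2.imwrite('pics/w4.png',f['pixels'])
measure('scene',['sauce_pot','box_large'])"
```

```text
from [ 596.4 -216.7  122.9] jaw -19.8 q6 1.57 F [ 0.2  0.4 -1.2] open 58.8 t 7.72  GO [-0.21 -0.11 -0.27] turn -0.3
sauce_pot 0.91 [278. 275.] ztop 201 all [[569, -240, 132], [624, -187, 202]] rect 596 -213 53 59 72
box_large 0.81 [176. 269.] ztop 38 all [[539, -256, 1], [655, -158, 39]] rect 596 -209 81 105 70
egg_cup 0.82 [250.  93.] ztop 66 all [[396, -225, 0], [440, -180, 67]] rect 418 -203 46 46 85
sauce_pot 0.76 [183. 181.] ztop 200 all [[574, -230, 130], [627, -185, 203]] rect 597 -207 55 45 17
box_large 0.61 [217. 177.] ztop 38 all [[519, -327, -1], [659, -160, 39]] rect 587 -244 154 108 70
```

View pics/w4.png

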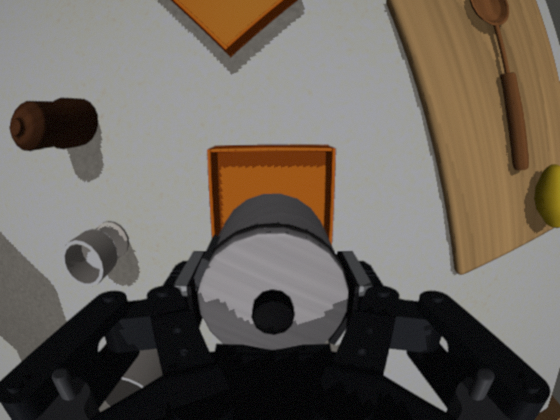

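The pot hangs centred at about (596, -215) with its base at z 125. In the picture its knob is at column 273 and the box's middle is near 271. Lowering it now.

Request:
move_arm(
  motion=[
    [4,0,-0.2,0],
    [8,0,-0.2,0],
    [10.5,0,-0.2,0],
    [11.5,0,-0.2,0],
    [12,0,-0.2,0],
  ],
)

```text
time: 8.7
tool_pos: [0.5969, -0.2122, 0.0041]
ee_rot: [1.559, 1.57, -0.354]
force: [0.6, 0.3, -0.6]
opening: 0.0587
```

Request:
move_arm(
  motion=[
    [0.2,0,0,0],
    [0.3,0,0,0],
    [0.3,0,0,0],
  ],
)

```text
time: 9.07
tool_pos: [0.5969, -0.2124, 0.0012]
ee_rot: [1.62, 1.57, -0.293]
force: [0.4, -0.1, -2.1]
opening: 0.059
```

```bash
python3 -c "
from h import *
go(596.3,-213.8,0,-19.5)
measure('scene',['sauce_pot']);measure('wrist',['sauce_pot'])"
```

```text
from [ 596.9 -212.4    1.2] jaw -19.6 q6 1.57 F [ 0.4 -0.1 -2.1] open 59.0 t 9.07  GO [ 0.12 -0.01  0.15] turn -0.1
sauce_pot 0.75 [216. 187.] ztop 78 all [[571, -230, 7], [636, -184, 79]] rect 597 -206 59 43 12
sauce_pot 0.33 [249. 424.] ztop 30 all [[471, 378, -1], [566, 485, 30]] rect 517 432 100 79 74
sauce_pot 0.58 [278. 272.] ztop 79 all [[569, -236, 10], [624, -183, 80]] rect 597 -209 53 59 76
```

Request:
move_arm(
  motion=[
    [0.1,0,0,0],
    [0.15,0,0,0],
  ],
)

```text
time: 9.52
tool_pos: [0.5969, -0.2124, 0.0005]
ee_rot: [1.54, 1.57, -0.373]
force: [-7.8, 2.2, 21.8]
opening: 0.0591
```

Request:
move_arm(
  motion=[
    [0,0,0,0],
    [0,0,0,0],
    [0,0,0,0],
  ],
  gripper=6.9,
)

```text
time: 9.9
tool_pos: [0.5966, -0.2123, -0.0009]
ee_rot: [-1.568, 1.571, 2.802]
force: [-0.3, -0.5, 0.3]
opening: 0.069
```

Request:
move_arm(
  motion=[
    [-3,0,0,0],
    [-7,0,0,0],
    [-12,0,0,0],
    [-15,0,0,0],
  ],
)

```text
time: 10.4
tool_pos: [0.5972, -0.2126, 0.1518]
ee_rot: [1.562, 1.568, -0.351]
force: [-0.2, -0.6, -0.2]
opening: 0.0687
```

```bash
python3 -c "
from h import *
go(438,-75.5,145,-19.5)
measure('wrist',['sauce_pot','box_large','pepper_mill','egg_cup']);measure('scene',['sauce_pot','pepper_mill'])"
```

```text
from [ 597.2 -212.6  151.8] jaw -19.6 q6 1.57 F [-0.2 -0.6 -0.2] open 68.7 t 10.4  GO [  0.63 -19.6   -7.57] turn -0.1
sauce_pot 0.56 [201. 273.] ztop 79 all [[568, -240, 18], [624, -183, 80]] rect 596 -212 59 59 87
box_large 0.94 [240. 271.] ztop 38 all [[516, -325, 1], [653, -160, 39]] rect 585 -242 151 106 71
pepper_mill 0.8 [127.  71.] ztop 99 all [[422, -100, 3], [459, -56, 100]] rect 437 -77 36 32 72
egg_cup 0.9 [246. 107.] ztop 67 all [[396, -224, 1], [440, -180, 67]] rect 417 -204 47 45 43
sauce_pot 0.8 [214. 185.] ztop 76 all [[547, -242, 9], [628, -184, 78]] rect 599 -214 58 57 82
pepper_mill 0.6 [190. 251.] ztop 95 all [[320, -106, -2], [462, -53, 100]] rect 442 -75 32 39 30
```

The pot stands at (596, -212) with its top at 79, which is right for the box floor. Next is the mill.

Request:
move_arm(
  motion=[
    [0.6,-5,-1.9,0],
    [0.6,-10,-3.8,0],
    [0.6,-15,-5.7,0],
    [0.6,-19.6,-7.6,0],
    [0.6,-19.6,-7.6,0],
  ],
  gripper=8.5,
)

```text
time: 11.42
tool_pos: [0.435, -0.0734, 0.143]
ee_rot: [-1.594, 1.57, 2.778]
force: [0.3, -1.0, -0.3]
opening: 0.085
```

```bash
python3 -c "
from h import *
measure('wrist',['pepper_mill'])
go(438,-76,9,-19.5)"
```

```text
pepper_mill 0.6 [204. 272.] ztop 100 all [[414, -93, 9], [457, -51, 101]] rect 434 -75 36 35 44
from [437.6 -74.9 143.2] jaw -19.6 q6 1.74 F [-0.2  0.7 -1.3] open 85.3 t 11.53  GO [13.42  0.07  0.09] turn -0.1
```

Request:
move_arm(
  motion=[
    [4,0,0.1,0],
    [8,0,0.1,0],
    [11.5,0,0.1,0],
    [13.4,0,0.1,0],
    [13.4,0,0.1,0],
  ],
)

```text
time: 12.15
tool_pos: [0.4366, -0.0763, 0.0078]
ee_rot: [-1.375, 1.568, 2.994]
force: [-0.7, -0.3, -0.6]
opening: 0.0852
```

Request:
move_arm(
  motion=[
    [0,0,0,0],
    [0,0,0,0],
    [0,0,0,0],
    [0,0,0,0],
    [0,0,0,0],
  ],
  gripper=3,
)

```text
time: 12.78
tool_pos: [0.4378, -0.0761, 0.01]
ee_rot: [1.682, 1.569, -0.231]
force: [-1.4, -0.3, 7.0]
opening: 0.041
```

Request:
move_arm(
  motion=[
    [0,0,0,0],
    [0,0,0,0],
  ],
)

```text
time: 13.02
tool_pos: [0.4378, -0.0761, 0.01]
ee_rot: [1.681, 1.569, -0.231]
force: [-2.5, -0.0, 6.2]
opening: 0.0409
```

```bash
python3 -c "
from h import *
go(574,-277,150,-19.5)"
```

```text
from [437.8 -76.1  10. ] jaw -19.6 q6 1.74 F [-2.5 -0.   6.2] open 40.9 t 13.03  GO [-13.97  19.59  14.36] turn -0.1
```

Request:
move_arm(
  motion=[
    [-3,0,0,0],
    [-8,0,0,0],
    [-13,2,1.5,0],
    [-14,6,4.4,0],
    [-14,10,7.4,0],
  ],
)

```text
time: 13.65
tool_pos: [0.5082, -0.1806, 0.1512]
ee_rot: [1.59, 1.567, -0.322]
force: [0.6, 0.9, -2.6]
opening: 0.0412
```

Request:
move_arm(
  motion=[
    [0,4,2.9,0],
    [0,8,5.8,0],
    [0,9.6,7,0],
    [0,9.6,7,0],
  ],
)

```text
time: 14.15
tool_pos: [0.5737, -0.2783, 0.1486]
ee_rot: [-1.569, 1.57, 2.8]
force: [0.1, 1.1, -2.2]
opening: 0.0409
```

```bash
python3 -c "
from h import *
f=measure('wrist',['pepper_mill','sauce_pot','box_large']);cv2.imwrite('pics/w5.png',f['pixels'])
measure('scene',['pepper_mill'])
go(574,-277,13,-19.5)"
```

```text
pepper_mill 0.56 [281. 270.] ztop 239 all [[555, -290, 144], [595, -254, 239]] rect 574 -275 31 36 70
sauce_pot 0.68 [118. 273.] ztop 79 all [[568, -240, 67], [623, -185, 80]] rect 596 -212 57 58 73
box_large 0.91 [161. 274.] ztop 38 all [[517, -325, 1], [654, -160, 39]] rect 585 -242 150 106 70
pepper_mill 0.81 [170. 156.] ztop 233 all [[558, -295, 140], [598, -253, 238]] rect 580 -269 20 31 52
from [ 573.3 -276.7  149.7] jaw -19.6 q6 1.46 F [-0.3 -0.1 -1.1] open 40.6 t 14.45  GO [1.367e+01 7.000e-02 1.000e-02] turn -0.1
```

View pics/w5.png

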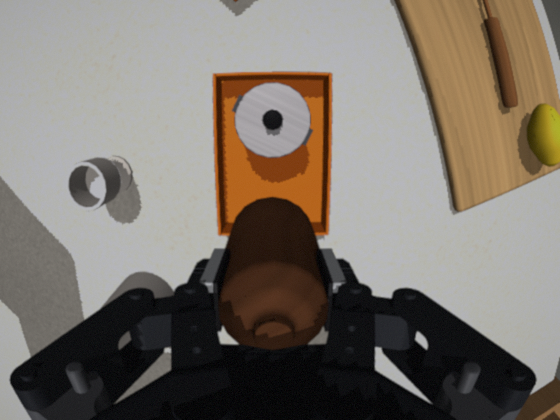

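The pot sits at pixel (118, 273) in the box with free floor on the near side. The mill hangs at (574, -275) with its base at z 139. Lowering it.

Request:
move_arm(
  motion=[
    [4,0,0,0],
    [8,0,0,0],
    [11.5,0,0,0],
    [12.8,0,0,0],
    [13.2,0,0,0],
  ],
)

```text
time: 15.08
tool_pos: [0.5735, -0.2772, 0.0175]
ee_rot: [1.206, 1.571, -0.707]
force: [0.5, 0.4, -1.1]
opening: 0.0407
```

Request:
move_arm(
  motion=[
    [0.2,0,0,0],
    [0.3,0,0,0],
    [0.4,0,0,0],
  ],
)

```text
time: 15.45
tool_pos: [0.5739, -0.2776, 0.0138]
ee_rot: [1.455, 1.57, -0.458]
force: [0.2, 0.3, -2.1]
opening: 0.0407
```

```bash
python3 -c "
from h import *
measure('wrist',['pepper_mill'])
go(574,-277,13,-19.5)"
```

```text
pepper_mill 0.95 [281. 271.] ztop 104 all [[555, -288, 11], [595, -253, 104]] rect 574 -274 31 36 68
from [ 573.6 -277.4   13.4] jaw -19.6 q6 1.46 F [ 0.3  0.6 -1.4] open 41.0 t 15.55  GO [ 0.04  0.02 -0.05] turn -0.1
```

Request:
move_arm(
  motion=[
    [0.1,0,0,0],
    [0.15,0,0,0],
  ],
)

```text
time: 15.8
tool_pos: [0.5737, -0.2775, 0.013]
ee_rot: [1.369, 1.57, -0.544]
force: [-8.6, 3.4, 19.8]
opening: 0.0407
```

Request:
move_arm(
  motion=[
    [0,0,0,0],
    [0,0,0,0],
    [0,0,0,0],
  ],
  gripper=5.6,
)

```text
time: 16.18
tool_pos: [0.5735, -0.2773, 0.0117]
ee_rot: [-2.43, 1.571, 1.94]
force: [0.2, -1.0, 0.2]
opening: 0.0563
```

Request:
move_arm(
  motion=[
    [-3,0,0,0],
    [-7,0,0,0],
    [-12,0,0,-5],
    [-14,0,0,-15],
    [-14,0,0,-25],
  ],
)

```text
time: 16.8
tool_pos: [0.5745, -0.2778, 0.1538]
ee_rot: [1.014, 1.567, -0.456]
force: [0.7, -0.2, -0.0]
opening: 0.0557
```

```bash
python3 -c "
from h import *
measure('wrist',['pepper_mill','sauce_pot','egg_cup'])
go(418,-203,120,23.3)"
```

```text
pepper_mill 0.73 [201. 268.] ztop 103 all [[548, -297, 4], [594, -253, 104]] rect 572 -277 35 36 32
sauce_pot 0.97 [126. 308.] ztop 79 all [[567, -240, 61], [623, -185, 80]] rect 595 -212 58 59 8
egg_cup 0.59 [106. 115.] ztop 67 all [[396, -225, 0], [440, -182, 67]] rect 417 -203 46 47 67
from [ 573.3 -277.3  151.4] jaw 5.2 q6 1.03 F [-0.4  0.  -0.7] open 56.3 t 17.0  GO [  3.15 -14.8   -8.79] turn -18.1
```

Request:
move_arm(
  motion=[
    [3,-5,-2.9,-9],
    [3,-10,-5.8,-18],
    [3,-14.8,-8.8,-18],
    [3,-14.8,-8.8,-18],
  ],
  gripper=8.5,
)

```text
time: 17.5
tool_pos: [0.4131, -0.2013, 0.1208]
ee_rot: [-2.438, 1.567, 2.679]
force: [1.4, -0.3, 1.3]
opening: 0.085
```

```bash
python3 -c "
from h import *
measure('wrist',['egg_cup','mug'])
go(418,-203,-4,23.3)"
```

```text
egg_cup 0.65 [214. 274.] ztop 67 all [[394, -225, 3], [438, -180, 67]] rect 416 -203 46 45 64
mug 0.93 [320. 203.] ztop 85 all [[367, -386, 3], [417, -315, 85]] rect 377 -266 40 137 12
from [ 418.8 -204.1  122.1] jaw 23.3 q6 0.71 F [-0.7 -0.3  0.6] open 84.4 t 17.65  GO [12.61 -0.04 -0.14] turn -0.0
```

Request:
move_arm(
  motion=[
    [4,0,-0.1,0],
    [8,0,-0.1,0],
    [11,0,-0.1,0],
    [12.6,0,-0.1,0],
    [12.6,0,-0.1,0],
  ],
)

```text
time: 18.27
tool_pos: [0.4178, -0.2029, -0.0053]
ee_rot: [-2.422, 1.569, 2.697]
force: [0.0, 0.1, 1.1]
opening: 0.0849
```

Request:
move_arm(
  motion=[
    [0,0,0,0],
    [0,0,0,0],
    [0,0,0,0],
    [0,0,0,0],
    [0,0,0,0],
  ],
  gripper=3.5,
  squeeze=30,
)

```text
time: 18.9
tool_pos: [0.4183, -0.2031, -0.0034]
ee_rot: [0.747, 1.569, -0.416]
force: [0.6, 0.8, 5.9]
opening: 0.0456
```

Request:
move_arm(
  motion=[
    [0,0,0,0],
    [0,0,0,0],
  ],
)

```text
time: 19.15
tool_pos: [0.4184, -0.2031, -0.0034]
ee_rot: [0.745, 1.569, -0.417]
force: [0.2, 0.6, 7.0]
opening: 0.046
```

```bash
python3 -c "
from h import *
go(631.3-.5,-35-.5,125,23.3)
go(610,14.5,125,23.3)"
```

```text
from [ 418.4 -203.1   -3.4] jaw 23.4 q6 0.71 F [0.2 0.6 7. ] open 46.0 t 19.15  GO [-12.82  26.17  -6.93] turn 0.1
from [ 418.4 -203.1   -3.4] jaw 23.4 q6 0.71 F [0.2 0.6 7. ] open 46.0 t 19.15  GO [-12.82  26.25 -12.35] turn 0.1
```

Request:
move_arm(
  motion=[
    [-4,0,0,0],
    [-9,2,-0.5,0],
    [-12.8,6,-1.6,0],
    [-12.8,11,-2.9,0],
    [-12.8,16,-4.3,0],
  ],
)

```text
time: 19.77
tool_pos: [0.5489, -0.0988, 0.1248]
ee_rot: [0.953, 1.569, -0.21]
force: [0.8, -1.1, -0.5]
opening: 0.0459
```

Request:
move_arm(
  motion=[
    [0,4,-1.1,0],
    [0,8,-2.2,0],
    [0,10.2,-2.9,0],
    [0,10.2,-2.9,0],
  ],
)

```text
time: 20.27
tool_pos: [0.6301, -0.0315, 0.1235]
ee_rot: [2.227, 1.571, 1.067]
force: [-1.4, 0.2, -0.7]
opening: 0.0462
```

```bash
python3 -c "
from h import *
f=measure('wrist',['egg_cup','box_medium','salt_shaker']);cv2.imwrite('pics/w6.png',f['pixels'])
measure('scene',['egg_cup','box_medium'])
go(630.3,-33,0,23.3)"
```

```text
egg_cup 0.73 [285. 272.] ztop 193 all [[607, -52, 129], [651, -8, 194]] rect 629 -31 46 46 24
box_medium 0.75 [156. 273.] ztop 34 all [[560, -76, 1], [679, 60, 35]] rect 619 -7 90 124 23
egg_cup 0.84 [210. 240.] ztop 193 all [[613, -55, 128], [651, -12, 194]] rect 633 -33 32 45 17
box_medium 0.86 [244. 250.] ztop 34 all [[559, -77, -1], [684, 62, 35]] rect 621 -9 94 124 23
from [629.  -33.2 124. ] jaw 23.4 q6 1.11 F [ 0.6  0.8 -0.2] open 45.8 t 20.62  GO [12.4   0.12  0.04] turn 0.1
```

View pics/w6.png

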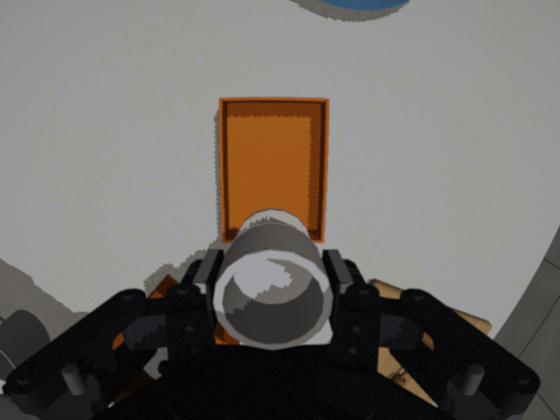

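The egg cup hangs upright over the near end of box_medium, with its cup at column 272 and the box's middle at 273. Lowering it.

Request:
move_arm(
  motion=[
    [4,0,0,0],
    [8,0,0,0],
    [10.5,0,0,0],
    [11.8,0,0,0],
    [12.1,0,0,0],
  ],
)

```text
time: 21.25
tool_pos: [0.6291, -0.0328, 0.0026]
ee_rot: [-1.888, 1.57, -3.051]
force: [0.6, 0.1, -0.7]
opening: 0.046
```

Request:
move_arm(
  motion=[
    [0.2,0,0,0],
    [0.3,0,0,0],
    [0.4,0,0,0],
    [0.4,0,0,0],
  ],
)

```text
time: 21.75
tool_pos: [0.6298, -0.0326, -0.0003]
ee_rot: [1.075, 1.57, -0.088]
force: [-1.4, 0.0, 6.2]
opening: 0.0462
```

```bash
python3 -c "
from h import *
measure('wrist',['egg_cup'])
go(630.3,-33,0,23.3)"
```

```text
egg_cup 0.74 [287. 273.] ztop 70 all [[606, -53, 6], [650, -9, 70]] rect 629 -32 46 46 21
from [ 6.298e+02 -3.260e+01 -4.000e-01] jaw 23.4 q6 1.11 F [-2.8  0.3  6.6] open 46.0 t 21.85  GO [-0.04  0.03  0.05] turn 0.1
```

Contact reads 6 N and the top is at 69–70, so the cup is on the floor. I release and go to the salt.

Request:
move_arm(
  motion=[
    [0,0,0,0],
    [0,0,0,0],
    [0,0,0,0],
  ],
  gripper=5.4,
)

```text
time: 22.22
tool_pos: [0.6293, -0.0326, -0.0013]
ee_rot: [1.621, 1.571, 0.459]
force: [-0.6, -0.0, 0.2]
opening: 0.0539
```

Request:
move_arm(
  motion=[
    [-3,0,0,0],
    [-7,0,0,0],
    [-12,0,0,0],
    [-12,0,0,0],
  ],
)

```text
time: 22.72
tool_pos: [0.6316, -0.0327, 0.1228]
ee_rot: [1.112, 1.564, -0.051]
force: [0.0, 0.0, -1.6]
opening: 0.0539
```

```bash
python3 -c "
from h import *
measure('wrist',['egg_cup','box_medium','salt_shaker'])
go(405,201,120,23.3)"
```

```text
egg_cup 0.84 [210. 271.] ztop 70 all [[607, -54, 6], [651, -9, 70]] rect 629 -32 46 46 22
box_medium 0.84 [150. 273.] ztop 34 all [[560, -77, 1], [679, 61, 35]] rect 619 -7 91 126 23
from [628.7 -32.6 117.5] jaw 23.4 q6 1.11 F [-0.5 -0.5 -0.5] open 53.9 t 22.93  GO [ -0.21 -11.25 -30.32] turn 0.1
```

Request:
move_arm(
  motion=[
    [-0.2,-2,-5.3,0],
    [-0.2,-4,-10.7,0],
    [-0.2,-6,-16,0],
    [-0.2,-8,-21.4,0],
    [-0.2,-10,-26.8,0],
  ],
  gripper=8.5,
)

```text
time: 23.55
tool_pos: [0.429, 0.1744, 0.1197]
ee_rot: [-1.644, 1.569, -2.806]
force: [0.9, 0.9, 0.4]
opening: 0.0848
```

Request:
move_arm(
  motion=[
    [0,-1.2,-3.5,0],
    [0,-1.2,-3.5,0],
  ],
)

```text
time: 23.8
tool_pos: [0.4041, 0.2021, 0.1199]
ee_rot: [-1.668, 1.569, -2.827]
force: [0.8, -0.5, -0.2]
opening: 0.0849
```

```bash
python3 -c "
from h import *
measure('wrist',['salt_shaker','toothpick_holder'])
go(405,201,-1,23.3)"
```

```text
salt_shaker 0.66 [213. 273.] ztop 79 all [[384, 183, 5], [423, 222, 79]] rect 404 202 40 40 26
toothpick_holder 0.56 [ 44. 349.] ztop 68 all [[386, 329, 1], [424, 367, 70]] rect 406 348 39 39 30
from [406.2 200.5 120.2] jaw 23.4 q6 1.62 F [-0.3  0.1 -0.6] open 84.9 t 23.95  GO [12.12 -0.08 -0.09] turn 0.1
```

Request:
move_arm(
  motion=[
    [4,-0.1,-0.1,0],
    [8,-0.1,-0.1,0],
    [11,-0.1,-0.1,0],
    [12.1,-0.1,-0.1,0],
    [12.1,-0.1,-0.1,0],
  ],
)

```text
time: 24.58
tool_pos: [0.405, 0.201, -0.0004]
ee_rot: [-1.469, 1.57, -2.632]
force: [-0.5, -0.7, -0.0]
opening: 0.085
```

Request:
move_arm(
  motion=[
    [0,0,0,0],
    [0,0,0,0],
    [0,0,0,0],
    [0,0,0,0],
    [0,0,0,0],
  ],
  gripper=3,
  squeeze=40,
)

```text
time: 25.2
tool_pos: [0.4054, 0.2018, 0.0005]
ee_rot: [1.523, 1.569, 0.361]
force: [-1.8, -1.5, 7.6]
opening: 0.0414
```

Request:
move_arm(
  motion=[
    [0,0,0,0],
    [0,0,0,0],
  ],
)

```text
time: 25.45
tool_pos: [0.4054, 0.2018, 0.0005]
ee_rot: [1.533, 1.569, 0.371]
force: [-1.5, -1.0, 8.5]
opening: 0.0411
```

```bash
python3 -c "
from h import *
print(P((619.5,-7.5),np.radians(23.3),0,28.5))
go(608.2,18.7,125,23.3)"
```

```text
(np.float64(608.2269531769555), np.float64(18.675721868277986))
from [405.4 201.8   0.5] jaw 23.4 q6 1.62 F [-1.5 -1.   8.5] open 41.1 t 25.45  GO [-12.43  11.35  24.86] turn 0.1
```

Request:
move_arm(
  motion=[
    [-4,0,0,0],
    [-9,1,2.2,0],
    [-12.4,3,6.6,0],
    [-12.4,5,11,0],
    [-12.4,7,15.4,0],
  ],
)

```text
time: 26.08
tool_pos: [0.5317, 0.0869, 0.1246]
ee_rot: [1.379, 1.569, 0.217]
force: [-0.2, 0.1, -0.5]
opening: 0.0413
```

Request:
move_arm(
  motion=[
    [0,2,4.4,0],
    [0,4.3,9.5,0],
    [0,4.3,9.5,0],
    [0,4.3,9.5,0],
  ],
)

```text
time: 26.58
tool_pos: [0.6071, 0.018, 0.1236]
ee_rot: [-2.357, 1.57, 2.763]
force: [-0.1, 0.2, -0.3]
opening: 0.0415
```

```bash
python3 -c "
from h import *
f=measure('wrist',['salt_shaker','egg_cup','box_medium'])
measure('scene',['salt_shaker','egg_cup'])
go(608.2,18.7,3,23.3)"
```

```text
salt_shaker 0.7 [289. 273.] ztop 202 all [[586, 3, 130], [624, 39, 202]] rect 605 21 41 38 17
box_medium 0.65 [192. 277.] ztop 34 all [[559, -36, 1], [664, 64, 35]] rect 610 14 91 80 23
salt_shaker 0.55 [204. 253.] ztop 201 all [[609, -2, 124], [630, 36, 202]] rect 623 7 37 9 34
egg_cup 0.77 [236. 239.] ztop 69 all [[602, -74, 2], [666, -11, 70]] rect 632 -35 47 43 25
from [607.2  18.4 124. ] jaw 23.4 q6 1.19 F [ 0.2 -0.4 -1.6] open 41.4 t 26.93  GO [1.21e+01 1.00e-01 1.00e-02] turn 0.1
```

Request:
move_arm(
  motion=[
    [4,0.1,0,0],
    [8,0.1,0,0],
    [10.5,0.1,0,0],
    [11.5,0.1,0,0],
    [11.8,0.1,0,0],
  ],
)

```text
time: 27.55
tool_pos: [0.6085, 0.0184, 0.0059]
ee_rot: [1.206, 1.571, 0.044]
force: [-0.1, 0.3, -0.7]
opening: 0.0409
```

Request:
move_arm(
  motion=[
    [0.1,0,0,0],
    [0.3,0,0,0],
    [0.4,0,0,0],
    [0.4,0,0,0],
  ],
)

```text
time: 28.05
tool_pos: [0.6092, 0.0182, 0.0035]
ee_rot: [1.175, 1.569, 0.013]
force: [-5.8, -0.8, 17.0]
opening: 0.0411
```

```bash
python3 -c "
from h import *
measure('wrist',['salt_shaker'])
go(608.2,18.7,3,23.3)"
```

```text
salt_shaker 0.92 [289. 271.] ztop 82 all [[588, 4, 9], [626, 39, 82]] rect 608 21 41 37 16
salt_shaker 0.58 [ 13. 426.] ztop 17 all [[588, 152, 7], [673, 212, 17]] rect 636 175 113 24 35
from [609.2  18.2   3.5] jaw 23.4 q6 1.19 F [-5.3 -0.  17.7] open 41.1 t 28.15  GO [ 0.05 -0.08 -0.08] turn 0.1
```

Salt has touched down (17 N, top at 82). I release and head for the toothpick holder.

Request:
move_arm(
  motion=[
    [0,0,0,0],
    [0,0,0,0],
    [0,0,0,0],
  ],
  gripper=5.2,
)

```text
time: 28.52
tool_pos: [0.6084, 0.0183, 0.0017]
ee_rot: [-1.83, 1.571, -2.993]
force: [-0.0, -0.8, 1.1]
opening: 0.052
```

Request:
move_arm(
  motion=[
    [-3,0,0,0],
    [-7,0,0,0],
    [-12,0,0,0],
    [-12,0,0,0],
  ],
)

```text
time: 29.02
tool_pos: [0.6107, 0.0183, 0.1256]
ee_rot: [1.194, 1.564, 0.032]
force: [-0.4, -0.2, -0.9]
opening: 0.0516
```

```bash
python3 -c "
from h import *
f=measure('wrist',['salt_shaker','egg_cup','box_medium']);cv2.imwrite('pics/w7.png',f['pixels'])
go(406,348,120,23.3)"
```

```text
salt_shaker 0.69 [210. 267.] ztop 82 all [[588, 0, 3], [627, 39, 82]] rect 608 18 40 41 12
egg_cup 0.6 [271. 266.] ztop 70 all [[606, -54, 7], [651, -9, 70]] rect 628 -27 47 55 4
box_medium 0.7 [198. 294.] ztop 35 all [[559, -77, 2], [679, 64, 35]] rect 619 -7 91 126 23
from [607.7  18.3 120.5] jaw 23.4 q6 1.19 F [-0.2 -0.8  0.1] open 51.8 t 29.23  GO [  0.08  -5.42 -38.27] turn 0.1
```

View pics/w7.png

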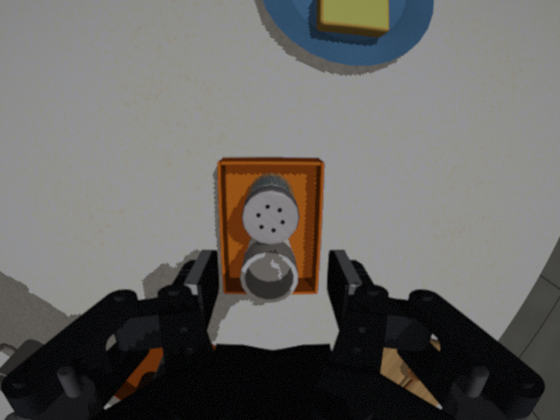

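Salt at pixel (216, 270) and egg cup at (275, 268) both stand upright in box_medium.

Request:
move_arm(
  motion=[
    [0,-0.8,-5.5,0],
    [0,-1.6,-11,0],
    [0,-2.4,-16.5,0],
    [0,-3.2,-22,0],
    [0,-4,-27.5,0],
  ],
  gripper=8.5,
)

```text
time: 29.85
tool_pos: [0.4607, 0.2557, 0.1206]
ee_rot: [-1.462, 1.569, -2.624]
force: [1.3, 0.6, 0.6]
opening: 0.0847
```

Request:
move_arm(
  motion=[
    [0,-0.7,-5.4,0],
    [0,-1.4,-10.8,0],
    [0,-1.4,-10.8,0],
  ],
)

```text
time: 30.22
tool_pos: [0.4043, 0.3505, 0.1205]
ee_rot: [-1.545, 1.569, -2.703]
force: [-0.2, -0.7, 0.2]
opening: 0.0852
```

```bash
python3 -c "
from h import *
measure('wrist',['toothpick_holder','plate'])
go(406,348,-13,23.3)"
```

```text
toothpick_holder 0.9 [211. 273.] ztop 68 all [[386, 331, 5], [424, 369, 69]] rect 406 349 39 39 8
plate 0.56 [334. 352.] ztop 16 all [[512, 213, 4], [676, 285, 17]] rect 550 259 97 266 61
from [406.6 347.6 120.9] jaw 23.4 q6 1.87 F [-0.3 -1.6 -0.2] open 85.3 t 30.38  GO [13.39 -0.02 -0.07] turn 0.1
```

Request:
move_arm(
  motion=[
    [4,0,-0.1,0],
    [8,0,-0.1,0],
    [11,0,-0.1,0],
    [13.2,0,-0.1,0],
    [13.2,0,-0.1,0],
  ],
)

```text
time: 31.0
tool_pos: [0.4059, 0.3472, -0.0117]
ee_rot: [-1.233, 1.567, -2.398]
force: [-0.1, -0.9, 0.3]
opening: 0.0851
```

Request:
move_arm(
  motion=[
    [0,0,0,0],
    [0,0,0,0],
    [0,0,0,0],
    [0,0,0,0],
    [0,0,0,0],
  ],
  gripper=3,
  squeeze=30,
)

```text
time: 31.62
tool_pos: [0.4069, 0.3496, -0.0093]
ee_rot: [1.665, 1.569, 0.503]
force: [-0.2, -2.3, 8.1]
opening: 0.0391
```

Request:
move_arm(
  motion=[
    [0,0,0,0],
    [0,0,0,0],
  ],
)

```text
time: 31.88
tool_pos: [0.4069, 0.3496, -0.0093]
ee_rot: [1.653, 1.569, 0.491]
force: [-0.7, -2.0, 7.1]
opening: 0.039
```

```bash
python3 -c "
from h import *
f=r.grab_frame('scene');d=r.trace('scene','plate')[0]['region'];R,C=np.nonzero(d);W=world(f,R,C)*1000
print((W[W[:,2]<14].min(0)+W[W[:,2]<14].max(0))/2)
T=W[W[:,2]>30];print('cheese',cv2.minAreaRect(T[:,:2].astype(np.float32)))
go(583.8,256.2,115,23.0)"
```

```text
[584.10081833 230.1603229    5.71469001]
cheese ((608.87548828125, 201.7871551513672), (61.406044006347656, 38.57224655151367), 22.303028106689453)
from [406.9 349.5  -9.3] jaw 23.4 q6 1.87 F [ 0.4 -1.7  8.1] open 39.0 t 31.98  GO [-12.42  12.54  15.59] turn 0.4
```

Request:
move_arm(
  motion=[
    [-4,0,0,0],
    [-9,1,1.2,0],
    [-12.4,4,5,0],
    [-12.4,7,8.7,0],
    [-12.4,10,12.4,0],
  ],
)

```text
time: 32.6
tool_pos: [0.549, 0.2746, 0.1148]
ee_rot: [1.635, 1.569, 0.473]
force: [0.7, 0.3, -0.9]
opening: 0.0392
```

Request:
move_arm(
  motion=[
    [0,2.6,3.2,0],
    [0,2.6,3.2,0],
    [0,2.6,3.2,0],
  ],
)

```text
time: 32.98
tool_pos: [0.5836, 0.2562, 0.1138]
ee_rot: [-2.426, 1.571, 2.695]
force: [0.2, -1.3, -0.2]
opening: 0.0389
```

```bash
python3 -c "
from h import *
f=measure('wrist',['toothpick_holder','plate']);cv2.imwrite('pics/w8.png',f['pixels'])
measure('scene',['toothpick_holder'])
go(585,256,-4,23)"
```

```text
toothpick_holder 0.84 [287. 273.] ztop 191 all [[564, 239, 128], [601, 276, 193]] rect 583 256 39 40 20
plate 0.83 [195. 277.] ztop 16 all [[514, 182, 3], [673, 316, 17]] rect 586 256 169 123 23
toothpick_holder 0.84 [215. 358.] ztop 187 all [[442, 235, -2], [611, 279, 189]] rect 588 244 37 17 6
toothpick_holder 0.75 [254. 345.] ztop 33 all [[517, 155, 2], [673, 312, 34]] rect 610 202 63 40 22
from [583.4 256.7 114. ] jaw 23.5 q6 1.58 F [ 0.3 -0.1 -0.8] open 39.0 t 33.23  GO [11.8   0.12  0.13] turn 0.5
```

View pics/w8.png

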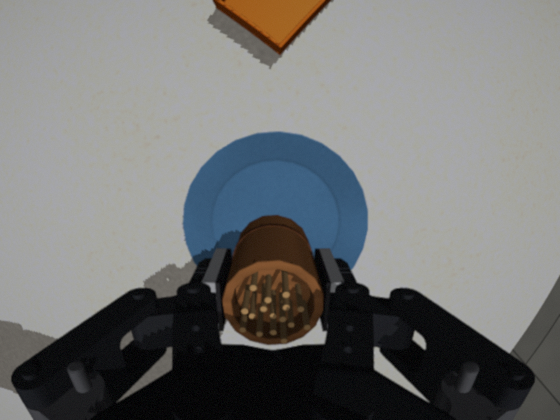

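The holder is over the free half of the plate; the flat's middle is at column 276 and the holder at 273. Lowering it.

Request:
move_arm(
  motion=[
    [4,0.1,0.1,0],
    [8,0.1,0.1,0],
    [10,0.1,0.1,0],
    [11,0.1,0.1,0],
    [11.5,0.1,0.1,0],
  ],
)

```text
time: 33.85
tool_pos: [0.5853, 0.2558, -0.0011]
ee_rot: [1.512, 1.57, 0.35]
force: [-0.5, 0.1, -0.3]
opening: 0.0389
```

Request:
move_arm(
  motion=[
    [0.1,0,0,0],
    [0.2,0,0,0],
    [0.35,0,0,0],
    [0.35,0,0,0],
  ],
)

```text
time: 34.35
tool_pos: [0.5856, 0.2558, -0.0043]
ee_rot: [1.56, 1.57, 0.397]
force: [-0.5, 0.1, 5.1]
opening: 0.039
```

```bash
python3 -c "
from h import *
measure('wrist',['toothpick_holder'])
go(585,256,-4,23)"
```

```text
toothpick_holder 0.83 [285. 274.] ztop 73 all [[566, 238, 9], [603, 275, 75]] rect 585 256 39 39 71
from [585.7 255.7  -4.3] jaw 23.4 q6 1.57 F [-0.8 -0.8  5.7] open 39.1 t 34.45  GO [-0.03 -0.05 -0.05] turn 0.4
```

Contact is 5 N at the expected height. I release, rise, and check everything.

Request:
move_arm(
  motion=[
    [0,0,0,0],
    [0,0,0,0],
    [0,0,0,0],
  ],
  gripper=5.2,
)

```text
time: 34.83
tool_pos: [0.5851, 0.2555, -0.0049]
ee_rot: [-1.463, 1.571, -2.626]
force: [-0.6, -0.1, -0.2]
opening: 0.0522
```

Request:
move_arm(
  motion=[
    [-3,0,0,0],
    [-7,0,0,0],
    [-12,0,0,0],
    [-16,0,0,0],
    [-16,0,0,0],
  ],
)

```text
time: 35.45
tool_pos: [0.5868, 0.2563, 0.1585]
ee_rot: [1.574, 1.565, 0.412]
force: [-0.6, 0.3, -0.7]
opening: 0.0518
```

Request:
move_arm(
  motion=[
    [0,-4,-4,0],
    [0,-8,-8,0],
    [0,-12,-12,0],
    [0,-12,-12,0],
  ],
)

```text
time: 35.95
tool_pos: [0.4242, 0.3189, 0.1548]
ee_rot: [-1.694, 1.57, -2.853]
force: [0.2, -0.8, -0.0]
opening: 0.0519
```

```bash
python3 -c "
from h import *
f=measure('scene');cv2.imwrite('pics/s9.png',cv2.resize(f['pixels'][140:300,80:480],(800,320)))
print('top');measure('top',N[:5]+N[8:])
go(585,256,-4,23)"
```

```text
sauce_pot 0.8 [217. 186.] ztop 76 all [[574, -239, 9], [628, -185, 79]] rect 598 -213 58 57 12
pepper_mill 0.92 [205. 164.] ztop 99 all [[565, -311, 5], [599, -258, 103]] rect 581 -273 27 38 37
pepper_mill 0.62 [257. 337.] ztop 34 all [[519, 153, 2], [675, 312, 34]] rect 609 202 64 39 22
salt_shaker 0.61 [233. 259.] ztop 82 all [[564, -3, 3], [633, 36, 82]] rect 611 16 42 40 64
egg_cup 0.57 [234. 241.] ztop 70 all [[607, -56, 7], [654, -11, 71]] rect 632 -34 45 46 68
toothpick_holder 0.6 [245. 352.] ztop 71 all [[570, 234, 9], [607, 271, 73]] rect 588 252 38 37 9
box_large 0.93 [224. 173.] ztop 38 all [[521, -330, 0], [660, -158, 39]] rect 588 -244 153 107 71
box_medium 0.62 [252. 250.] ztop 35 all [[559, -79, -1], [685, 64, 46]] rect 623 -9 92 125 23
plate 0.62 [258. 339.] ztop 34 all [[519, 153, 2], [675, 311, 34]] rect 606 210 65 58 20
plate 0.33 [206. 165.] ztop 98 all [[564, -295, 4], [600, -257, 102]] rect 580 -272 24 36 48
mug 0.84 [163. 173.] ztop 85 all [[324, -392, -1], [425, -317, 86]] rect 388 -354 76 73 40
top
sauce_pot 0.84 [179. 384.] ztop 77 all [[566, -240, 0], [625, -182, 78]] rect 596 -212 56 59 2
pepper_mill 0.65 [187. 407.] ztop 101 all [[548, -294, 0], [601, -252, 103]] rect 571 -277 35 32 38
pepper_mill 0.6 [168. 319.] ztop 70 all [[606, -54, 2], [650, -10, 71]] rect 628 -32 45 45 90
salt_shaker 0.76 [176. 300.] ztop 82 all [[587, -7, -1], [641, 37, 83]] rect 608 18 41 38 0
egg_cup 0.78 [169. 320.] ztop 70 all [[606, -55, -1], [664, -10, 71]] rect 628 -32 45 45 90
toothpick_holder 0.48 [187. 216.] ztop 72 all [[565, 236, 2], [612, 274, 74]] rect 585 255 39 37 45
mug 0.67 [258. 438.] ztop 84 all [[319, -386, -2], [420, -316, 85]] rect 383 -353 77 75 38
box_small 0.69 [205. 156.] ztop 30 all [[487, 378, -4], [561, 483, 32]] rect 503 391 193 75 74
from [427.4 318.1 155.2] jaw 23.4 q6 1.8 F [ 0.3  0.2 -0.4] open 51.9 t 36.9  GO [15.92 11.99 11.95] turn 0.4
```

View pics/s9.png

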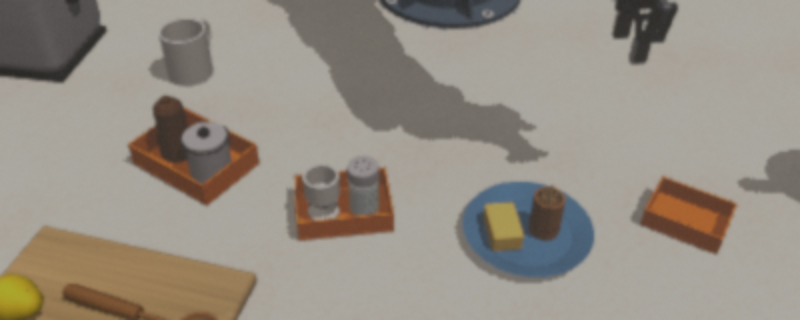

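The picture shows all three kits upright: mill and pot in the large box, egg cup and salt in the middle one, and the holder beside the cheese. The mug and small box are where they were, and the arm touches nothing, so I hand in.

```bash
python3 -c "
from h import *
print(r.finish_job())"
```

```text
the job is handed in; nothing more can be done
None
```

I made up all three kits in the order you gave and handed the job in at about 37 s of the 128 s allowed.

| Thing | Placed in | Position x, y (mm) | Top height seen / expected (mm) |
|---|---|---|---|
| Sauce pot | largest container | 596, -212 | 79 / 79 |
| Pepper mill | largest container | 572, -277 | 103 / 103 |
| Egg cup | middle container | 629, -32 | 70 / 69 |
| Salt shaker | middle container | 608, 18 | 82 / 81 |
| Toothpick holder | plate flat, beside the cheese | 585, 255 | 73 / 73 |

**Last checks:** The scene and top cameras agree on every placed thing to within about 10 mm. The final picture shows all five standing upright. The mug measured where it was at the start. The small container looks unmoved too, but in the last views it was only partly measured: the scene network missed it and the top view's outline was spoiled.

**First grasp went wrong:** The fingertips end about 34 mm short of the reported TCP. My first close on the pot came down on its lid and pressed with about 22 N. The pot did not move. I measured the offset from the wrist depth image, corrected every height by it, and regrasped.

**Forces:** The highest wrist force I read was about 23 N, during that first close, and no move was refused.

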